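# Change over two rotary isolators

## Task

Change the bench over from one supply to the other: turn the handle of the isolator that is on to off, and only then turn the handle of the other isolator from off to on, so that the two are never on together. A handle in line with its box's conduit is on, a handle across the box is off; leave both handles fully home in their positions and the loose things round them where they are.

Things in the scene. Friction and masses are not known exactly. Their poses are not given: they have to be found in the camera images.
- supply_a_box: Isolator box supply_a (stands left or right): grey metal with a grey lid, 112 x 92 x 60 mm (x, y, z), bolted down by feet 4 mm high that stand out 17 mm on both long sides; it cannot move. Origin: centre of its underside, on the handle's vertical axis; x points out of the face with the steel conduit (an elbow into the bench, out to 50 mm past that face, 42 mm high), z up.
- supply_a (a joint): Rotary handle of supply_a_box, rad. 0 = off detent: pointer end towards the box's own +y, handle across the box; 1.57 = on detent: pointer end towards the box's +x, in line with the conduit. Grows clockwise seen from above: direction of the pointer = box yaw + 1.57 - value. Stops at -0.06 and 1.63. An over-centre spring (at most about 0.2 N m, friction about 0.03 N m) pulls it to the nearer detent, tipping over at 0.785; at the start this one is on.
- supply_a_grip (a point): Handle of supply_a_box. Centre of the grip bar, on the turning axis, 88 mm above the bench. The black plastic bar is 16 mm thick, 74 mm long (from 34 mm behind the axis to 40 mm ahead) plus a 9 mm thick pointer tip out to 54 mm; its top is 108 mm above the bench (the pointer tip's 100 mm). Under it a round disc of 44 mm diameter, top 68 mm above the bench; the box lid is at 60 mm. Its x axis is the direction of the pointer, z up.
- supply_b_box: Isolator box supply_b, of the same make as supply_a: grey metal with a grey lid, 112 x 92 x 60 mm (x, y, z), bolted down by feet 4 mm high that stand out 17 mm on both long sides; it cannot move. Origin: centre of its underside, on the handle's vertical axis; x points out of the face with the steel conduit (an elbow into the bench, out to 50 mm past that face, 42 mm high), z up.
- supply_b (a joint): Rotary handle of supply_b_box, rad. 0 = off detent: pointer end towards the box's own +y, handle across the box; 1.57 = on detent: pointer end towards the box's +x, in line with the conduit. Grows clockwise seen from above: direction of the pointer = box yaw + 1.57 - value. Stops at -0.06 and 1.63. An over-centre spring (at most about 0.2 N m, friction about 0.03 N m) pulls it to the nearer detent, tipping over at 0.785; at the start this one is off.
- supply_b_grip (a point): Handle of supply_b_box. Centre of the grip bar, on the turning axis, 88 mm above the bench. The black plastic bar is 16 mm thick, 74 mm long (from 34 mm behind the axis to 40 mm ahead) plus a 9 mm thick pointer tip out to 54 mm; its top is 108 mm above the bench (the pointer tip's 100 mm). Under it a round disc of 44 mm diameter, top 68 mm above the bench; the box lid is at 60 mm. Its x axis is the direction of the pointer, z up.
- sanding_block_mid (a point): Bystander: brown sanding block, 37 x 74 x 27 mm, loose on the bench; the point is its centre, half-way up. To be left where it is.
- steel_cup_mid (a point): Bystander: steel mug with a handle, 79 x 108 x 78 mm, loose on the bench; the point is its centre, half-way up. To be left where it is.
- cobblers_wax_mid (a point): Bystander: dark lump of wax, 36 x 47 x 25 mm, loose on the bench; the point is its centre, half-way up. To be left where it is.
- shoe_brush_mid (a point): Bystander: wooden shoe brush, 155 x 51 x 44 mm, loose on the bench; the point is its centre, half-way up. To be left where it is.

How it is judged:
By the outcome, as a careful person would: the job done as asked, in the order asked, and still so for the second after the job is handed in, with the robot touching nothing.
It also fails if it takes over 51 s, if anything falls off the work surface, if the arm or the gripper's body presses on something with over 40 N, if the wrist force passes 120 N, or if a joint passes its speed limit or range.

## Robot

A 7-joint arm with a two-finger parallel gripper is mounted at the origin on a cart in front of the work surface, level with it; the furniture and walls round the work are solid. World frame = base frame: x ahead of the robot, y to its left, z up, the work surface at z = 0. Lengths are in m, angles in degrees, forces in N, time in s.
With the tool pointing down it reaches from about 0.425 to 1.025 m from the base axis. Payload 3.6 kg.
Tool frame: the origin (TCP) lies at the very end of the fingers, on their centre line; the grasp point (between the pads) lies 19 mm behind it; z points along the fingers, y is the direction in which the jaws open and shut (so a half turn about z gives the same grasp; the last joint's range is limited). The gripper opens to 85 mm and grips with 20 to 120 N. Pads are 22 mm wide; open, the fingers measure 114 mm over their backs; the gripper's body (76 mm by 85 mm) begins 54 mm behind the grasp point. The pads swing forward as they close: fully open they stand 13 mm farther back than shut.
Start: joints at [-68.44, 33.873, 2.773, 92.16, -1.908, 54.013, -1.931], TCP at [0.328, 0.646, 0.231] pointing down, gripper open.
Joint ranges: [-153.93, 153.93], [-27.13, 128.08], [-72.61, 78.16], [10.71, 143.7], [-87.88, 267.88], [4.46, 118.87], [-176.78, 176.78]. Speed limits (degrees/s): [147.25, 147.25, 180, 180, 180, 180, 180].

## Interface

Orientations are given as a 3x3 rotation matrix whose columns are the frame's x, y, z axes.
In Python, from rig import get_obs, grab_frame, camera_params, hand_in gives the robot as it stands. The module is installed in compiled form; this text tells all that it offers.
- The arm moves only by the shell command python3 -m jog 'ROWS' [OPENING] [FORCE]. ROWS is a JSON object of lists of equal length, an entry for each row: "dp": the shift along the tool's x, y, z normalised to -1 to 1, where 1 is 0.02 m, a list of three; "turn": the turn, a rotation vector about the tool's x, y, z normalised to -1 to 1, where 1 is 0.1 rad, a list of three. A call has 1 to 10 rows; each row shifts and turns the pose as measured when the row begins, along the tool's axes as they then stand; what a row does not reach is not made up. A row lasts 1/8 s, in which the tool goes at most 62.5 mm and 10.7 degrees, less where a joint would pass 70% of its speed; a pose out of reach is approached as far as the arm can. A call with a number of a shift or a turn outside -1 to 1 is refused whole. A call with a gripper value outside its range is refused whole. OPENING is the opening, from 0 (shut) to 1 (fully open), set as the call begins (- or left out, the last holds). The fingers move at their own pace and stop on an object; FORCE is the grip in N (left out, the last holds). Time passes only in rows, so rows that do not move let the fingers close. It gives the time, the measured TCP pose, the force and the opening at its end, in the units of the state.
- get_obs(): the state, without advancing time (a new reading comes with each control period).
- grab_frame(name): name is "scene" or "top" or "wrist"; returns the picture (384x512x3 uint8, red, green, blue); there is no depth.
- camera_params(name): a dict with "fx", "fy", "cx", "cy" (pixels), "R" (3x3) and "t" (3): a world point X has camera coordinates R X + t; the wrist camera has in their place "tool_from_camera" (4x4, takes a point from camera to tool coordinates, whose origin is the TCP and whose axes are the flange's). Camera axes: x right, y down, z forward; pixel columns grow to the right and rows downward; lengths in m; the calibration is good to about 2 mm. A picture is of the moment at which its call begins: read the wrist's pose just before it. camera_params takes no time and is no camera call.
- hand_in(): hands the job in, once; it reports no verdict.
The state is a dict: "time_s": time; "qpos": joint angles; "joint_vel": joint speeds; "tau": joint torques, N m; "eef_pos": TCP position; "tool_rot": TCP orientation; "contact_force": force on the tool from outside, world axes, zero at the start; "torque": the same for the moment, N m; "opening": opening from 0.0 (shut) to 1.0 (fully open).
Only numpy, scipy, OpenCV 4.12 (cv2) and the standard library are available. Lean on these libraries where they do the work, as an engineer would, in place of code of your own. Each camera call takes 0.05 s, during which the arm holds its last target.

## Working session

There is one attempt and no reset: what is moved stays moved. The work goes in short steps, Python scripts to look and compute and a shell command to move; the robot and the scene stay as the last step left them, time stands still between calls to the robot, and variables do not carry over. Pictures are saved under pics/ and viewed, and the job is handed in when it is done.

```bash
mkdir -p pics
python3 - <<'E'
from rig import *
import cv2
for n in ["scene","top"]:
    cv2.imwrite(f"pics/{n}0.png",cv2.cvtColor(grab_frame(n),cv2.COLOR_RGB2BGR))
    p=camera_params(n);print(n,p)
o=get_obs();print(o)
cv2.imwrite("pics/wrist0.png",cv2.cvtColor(grab_frame("wrist"),cv2.COLOR_RGB2BGR));print(camera_params("wrist"))
E
```

```text
scene {'fx': 493.39807473597926, 'fy': 493.39807473597926, 'cx': 257.6814061253709, 'cy': 186.37289926781648, 'R': array([[ 0.78622168, -0.61777905,  0.01430124],
       [-0.28716077, -0.38575438, -0.87677377],
       [ 0.54716923,  0.68523179, -0.48069036]]), 't': array([-0.48371997,  0.2060308 ,  1.1125872 ])}
top {'fx': 417.9456732963617, 'fy': 417.9456732963617, 'cx': 246.20306941796727, 'cy': 194.29112598260076, 'R': array([[-4.80407949e-03, -9.99497375e-01,  3.13355764e-02],
       [-9.88811357e-01,  7.59961290e-05, -1.49171356e-01],
       [ 1.49093998e-01, -3.17016049e-02, -9.88314721e-01]]), 't': array([-0.10582694,  0.55702185,  0.96489635])}
{'time_s': 0.1, 'qpos': array([-68.43998369,  33.92134268,   2.76911441,  92.23097841,
        -1.90667432,  54.01392033,  -1.93378146]), 'joint_vel': array([-0.05112371, -0.00774559, -0.02607682, -0.2041114 , -0.02870902,
        0.06203812, -0.05314509]), 'tau': array([ 4.83380602e-03, -5.50003445e+01,  1.55312296e+00, -1.98824805e+01,
        9.68815206e-03,  3.82081111e-03,  1.00156606e-05]), 'eef_pos': array([0.32787067, 0.64575778, 0.23023241]), 'tool_rot': array([[-8.91671001e-01,  4.52683295e-01, -8.12969752e-04],
       [ 4.52684000e-01,  8.91668918e-01, -1.93278018e-03],
       [-1.50037440e-04, -2.09142243e-03, -9.99997802e-01]]), 'contact_force': array([0.52665232, 0.9981907 , 0.44410587]), 'torque': array([ 0.00356884, -0.00420787, -0.02934862]), 'opening': 1.0025737779387645}
{'fx': 279.5772289508374, 'fy': 279.5772289508374, 'cx': 252.41503512543417, 'cy': 191.52890507398115, 'tool_from_camera': array([[-4.29002503e-04, -9.65583498e-01, -2.60092916e-01,
         6.61503049e-02],
       [ 9.99999900e-01, -4.47871779e-04,  1.32842487e-05,
         3.03858853e-04],
       [-1.29315328e-04, -2.60092884e-01,  9.65583593e-01,
        -1.42539331e-01],
       [ 0.00000000e+00,  0.00000000e+00,  0.00000000e+00,
         1.00000000e+00]])}
```

View pics/scene0.png

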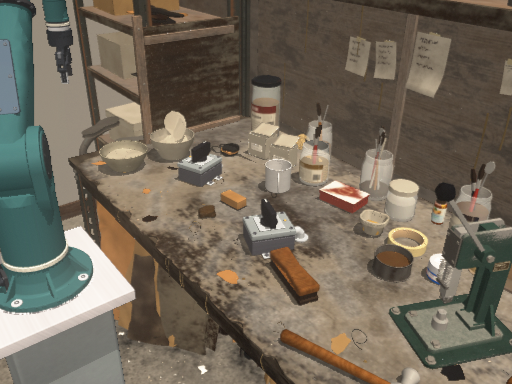

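View pics/top0.png

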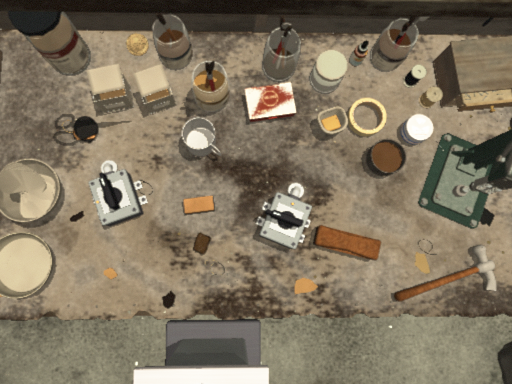

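View pics/wrist0.png

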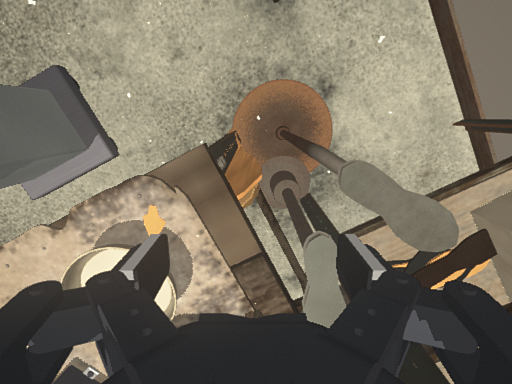

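Run:
```python
import cv2
a=cv2.imread("pics/top0.png")
l=a[150:240,75:165];r=a[175:265,245:335]
out=cv2.hconcat([cv2.resize(x,(400,400),interpolation=cv2.INTER_CUBIC) for x in(l,r)])
cv2.imwrite("pics/crop0.png",out)
a=cv2.imread("pics/scene0.png")
l=a[130:200,165:235];r=a[190:260,235:305]
out=cv2.hconcat([cv2.resize(x,(400,400),interpolation=cv2.INTER_CUBIC) for x in(l,r)])
cv2.imwrite("pics/crop1.png",out)
```

```text
(no output)
```

View pics/crop0.png

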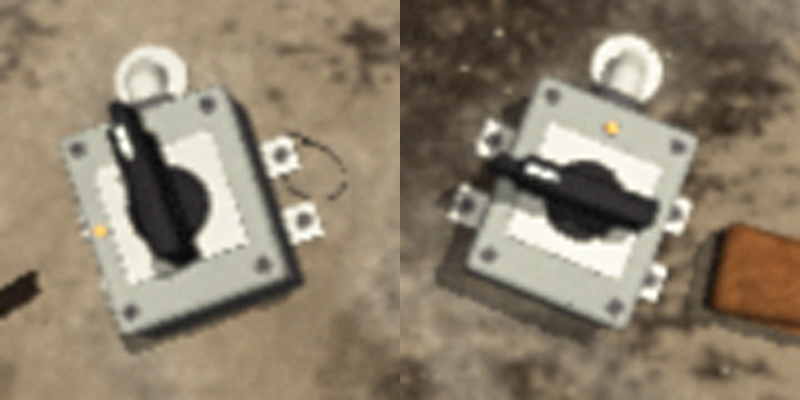

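View pics/crop1.png

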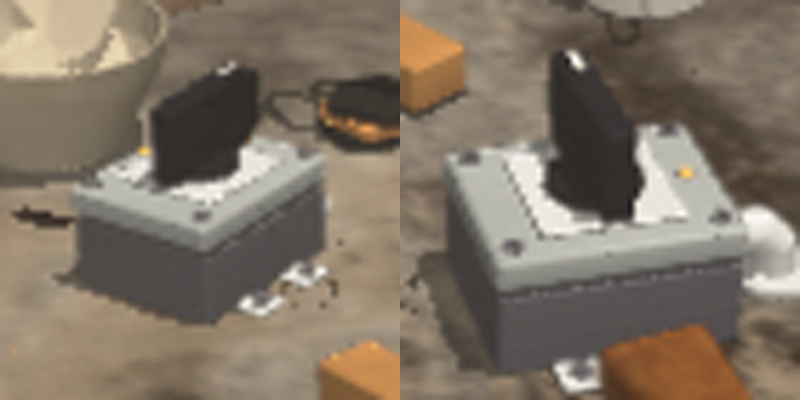

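```bash
cat > h.py <<'E'
from rig import *
import numpy as np, cv2
def P(n):
    p=camera_params(n);K=np.array([[p['fx'],0,p['cx']],[0,p['fy'],p['cy']],[0,0,1]]);return p,K
def tri(a,b):
    Ms=[]
    for n in("top","scene"):
        p,K=P(n);Ms.append(K@np.c_[p['R'],p['t']])
    X=cv2.triangulatePoints(Ms[0],Ms[1],np.array(a,float).reshape(2,1),np.array(b,float).reshape(2,1));return (X[:3]/X[3]).ravel()
def plane(n,uv,z):
    p,K=P(n);d=p['R'].T@np.linalg.inv(K)@np.array([*uv,1.]);c=-p['R'].T@p['t'];return c+d*(z-c[2])/d[2]
def proj(n,X):
    p,K=P(n);q=K@(p['R']@np.array(X)+p['t']);return q[:2]/q[2]
E
python3 - <<'E'
from h import *
print("A",tri((113.2,196.6),(200.4,159.1)),"B",tri((286.3,220.2),(268.7,222.8)))
s=90/400
for nm,o,ps in(("A",(75,150),[(78,148),(208,104),(263,264),(130,312)]),("B",(245,175),[(152,95),(279,146),(216,307),(88,255)])):
    X=np.array([plane("top",(o[0]+u*s,o[1]+v*s),.06) for u,v in ps]);print(nm,X.mean(0),[np.round(np.linalg.norm(X[i]-X[i-1]),4) for i in range(4)])
    f=(X[0]+X[1]-X[2]-X[3]);g=X[0]+X[3]-X[1]-X[2]
    print(np.degrees(np.arctan2(f[1],f[0])),np.degrees(np.arctan2(g[1],g[0]))-90)
# handle top ends
for nm,o,a,b in(("A",(75,150),(120,108),(178,260)),("B",(245,175),(95,163),(252,212))):
    A=plane("top",(o[0]+a[0]*s,o[1]+a[1]*s),.1);B=plane("top",(o[0]+b[0]*s,o[1]+b[1]*s),.108)
    d=A-B;print(nm,A,B,np.linalg.norm(d[:2]),np.degrees(np.arctan2(d[1],d[0])))
E
```

```text
A [0.54937053 0.20499612 0.06095791] B [ 0.49184386 -0.20051009  0.05985338]
A [0.54916629 0.20568547 0.06      ] [np.float64(0.0925), np.float64(0.0714), np.float64(0.0916), np.float64(0.0727)]
20.103474485242153 19.89605935166641
B [ 0.4928674  -0.20114629  0.06      ] [np.float64(0.0923), np.float64(0.0729), np.float64(0.0924), np.float64(0.0726)]
-22.577749007191738 -22.21819087779822
A [0.59409503 0.221519   0.1       ] [0.51510439 0.18671257 0.108     ] 0.08631922546575133 23.780209272622763
B [ 0.50840706 -0.15090118  0.1       ] [ 0.4825772  -0.22934613  0.108     ] 0.08258808072823347 71.7746453498234
```

```bash
python3 -m jog '{"dp":[[-1,-0.74,0],[-1,-0.74,0],[-1,-0.74,0],[-1,-0.74,0],[-1,-0.74,0],[-1,-0.74,0],[-1,-0.74,0],[-1,-0.74,0],[-1,-0.74,0],[-1,-0.74,0]],"turn":[[0,0,0],[0,0,0],[0,0,0],[0,0,0],[0,0,0],[0,0,0],[0,0,0],[0,0,0],[0,0,0],[0,0,0]]}' 1 40
```

```text
time_s: 1.4
eef_pos: [0.4476, 0.405, 0.2312]
tool_rot: [[-0.89, 0.456, 0.001], [0.456, 0.89, -0.003], [-0.002, -0.003, -1.0]]
contact_force: [-0.1, 0.4, -1.2]
opening: 0.999
```

```bash
python3 -m jog '{"dp":[[-1,-0.74,0],[-1,-0.74,0],[-1,-0.74,0],[-1,-0.74,0],[-1,-0.74,0],[-1,-0.74,0],[-1,-0.7,0],[-0.8,-0.5,0],[-0.5,-0.3,0],[0,0,0]],"turn":[[0,0,0],[0,0,0],[0,0,0],[0,0,0],[0,0,0],[0,0,0],[0,0,0.5],[0,0,1],[0,0,1],[0,0,1]]}'
python3 -m jog '{"dp":[[0,0,0],[0,0,0],[0,0,0],[0,0,0],[0,0,0],[0,0,0],[0,0,0],[0,0,0],[0,0,0],[0,0,0]],"turn":[[0,0,1],[0,0,1],[0,0,1],[0,0,1],[0,0,1],[0,0,1],[0,0,1],[0,0,1],[0,0,1],[0,0,1]]}'
```

```text
time_s: 2.65
eef_pos: [0.5452, 0.2034, 0.2334]
tool_rot: [[-0.661, 0.75, 0.004], [0.75, 0.661, -0.003], [-0.005, 0.002, -1.0]]
contact_force: [-1.0, -0.2, -0.2]
opening: 0.999
time_s: 3.9
eef_pos: [0.5475, 0.1953, 0.2342]
tool_rot: [[0.324, 0.946, 0.007], [0.946, -0.324, -0.001], [0.001, 0.007, -1.0]]
contact_force: [0.1, -0.1, -0.0]
opening: 1.0
```

```bash
python3 -m jog '{"dp":[[0,0,0],[0,0,0],[0,0,0],[0,0,0],[0,0,0],[0,0,0],[0,0,0],[0,0,0],[0,0,0],[0,0,0]],"turn":[[0,0,1],[0,0,1],[0,0,1],[0,0,1],[0,0,1],[0,0,1],[0,0,1],[0,0,1],[0,0,0.4],[0,0,0]]}'
python3 - <<'E'
from h import *
o=get_obs();im=grab_frame("wrist");cv2.imwrite("pics/wrist1.png",im[:,:,::-1])
R=o['tool_rot'];print(o['eef_pos'],np.degrees(np.arctan2(R[1,0],R[0,0])),o['qpos'][6],R[2])
p,K=P("wrist");T=np.linalg.inv(p['tool_from_camera'])
yaw=np.radians(20)
def pw(X):
    t=R.T@(np.array(X)-o['eef_pos']);c=(T@np.r_[t,1])[:3];q=K@c;return np.round(q[:2]/q[2],1)
for n,x,z in(("box lid centre",0,.068),("bar tail",-.034,.108),("bar front",.04,.108),("tip",.054,.1)):
    print(n,pw([.549+x*np.cos(yaw),.205+x*np.sin(yaw),z]))
E
```

```text
time_s: 5.15
eef_pos: [0.5493, 0.1893, 0.235]
tool_rot: [[0.936, 0.351, 0.009], [0.351, -0.937, 0.001], [0.009, 0.002, -1.0]]
contact_force: [0.2, -0.1, 0.2]
opening: 0.997
[0.5492554  0.18929234 0.23496909] 20.528424013726298 -67.77199435028336 [ 0.00893148  0.0021231  -0.99995786]
box lid centre [239.5 173.1]
bar tail [237.9 213.3]
bar front [237.6 139.6]
tip [237.9 124.3]
```

View pics/wrist1.png

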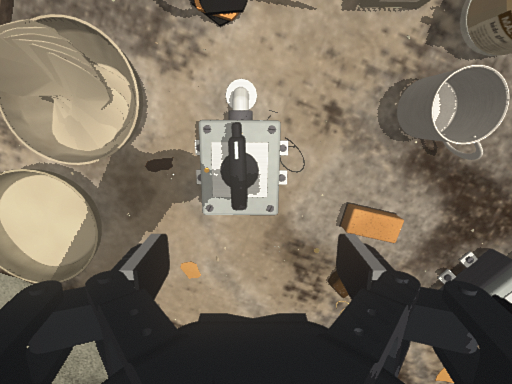

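```bash
python3 -m jog '{"dp":[[0.28,-0.72,0],[0,0,0.5],[0,0,1],[0,0,1],[0,0,1],[0,0,1],[0,0,0.5],[0,0,0]],"turn":[[0,0,0],[0,0,0],[0,0,0],[0,0,0],[0,0,0],[0,0,0],[0,0,0],[0,0,0]]}'
```

```text
time_s: 6.2
eef_pos: [0.5495, 0.2082, 0.1288]
tool_rot: [[0.934, 0.357, 0.007], [0.357, -0.934, 0.001], [0.007, 0.001, -1.0]]
contact_force: [0.5, -0.4, -0.8]
opening: 0.996
```

```bash
python3 -m jog '{"dp":[[-0.08,0.14,0],[0,0,0.8],[0,0,0.9],[0,0,0.7],[0,0,0]],"turn":[[0,0,0.1],[0,0,0],[0,0,0],[0,0,0],[0,0,0]]}'
python3 - <<'E'
from h import *
o=get_obs();im=grab_frame("wrist");cv2.imwrite("pics/wrist2.png",im[:,:,::-1])
E
```

```text
time_s: 6.82
eef_pos: [0.5502, 0.2053, 0.0785]
tool_rot: [[0.938, 0.347, 0.009], [0.347, -0.938, 0.002], [0.009, 0.001, -1.0]]
contact_force: [-0.2, -0.5, 0.4]
opening: 0.998
```

View pics/wrist2.png

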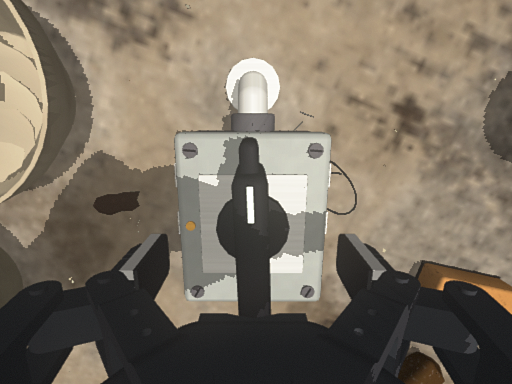

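```bash
python3 -m jog '{"dp":[[-0.03,0.02,0.18],[0,0,0],[0,0,0],[0,0,0],[0,0,0],[0,0,0],[0,0,0]],"turn":[[0,0,0],[0,0,0],[0,0,0],[0,0,0],[0,0,0],[0,0,0],[0,0,0]]}' 0 50
```

```text
time_s: 7.75
eef_pos: [0.551, 0.2056, 0.0764]
tool_rot: [[0.938, 0.347, 0.012], [0.347, -0.938, 0.004], [0.013, 0.0, -1.0]]
contact_force: [0.1, -0.2, -0.3]
opening: 0.18
```

```bash
python3 -m jog '{"dp":[[-0.05,0,0],[0,0,0],[0,0,0],[0,0,0],[0,0,0]],"turn":[[0,0,-0.5],[0,0,-1],[0,0,-1],[0,0,-1],[0,0,-1]]}'
```

```text
time_s: 8.38
eef_pos: [0.5512, 0.2054, 0.0765]
tool_rot: [[0.68, 0.733, 0.014], [0.733, -0.68, 0.005], [0.013, 0.007, -1.0]]
contact_force: [0.8, -0.9, -1.7]
opening: 0.177
```

Low forces, turning well. At 47°, target 110°: 63° more.

```bash
python3 -m jog '{"dp":[[0,0,0],[0,0,0],[0,0,0],[0,0,0],[0,0,0],[0,0,0],[0,0,0],[0,0,0],[0,0,0],[0,0,0]],"turn":[[0,0,-1],[0,0,-1],[0,0,-1],[0,0,-1],[0,0,-1],[0,0,-1],[0,0,-1],[0,0,-1],[0,0,-1],[0,0,-1]]}'
```

```text
time_s: 9.62
eef_pos: [0.5516, 0.2053, 0.0765]
tool_rot: [[-0.295, 0.955, 0.011], [0.956, 0.295, 0.007], [0.003, 0.013, -1.0]]
contact_force: [2.2, 0.3, -2.8]
opening: 0.178
```

```bash
python3 -m jog '{"dp":[[0,0,0],[0,0,0]],"turn":[[0,0,-0.5],[0,0,-0.05]]}'
python3 -m jog '{"dp":[[0,0,0],[0,0,0],[0,0,0],[0,0,0],[0,0,0]],"turn":[[0,0,0],[0,0,0],[0,0,0],[0,0,0],[0,0,0]]}' 1
python3 -m jog '{"dp":[[0,0,-1],[0,0,-1],[0,0,-1],[0,0,-1],[0,0,-1],[0,0,-1],[0,0,-0.8],[0,0,0]],"turn":[[0,0,0],[0,0,0],[0,0,0],[0,0,0],[0,0,0],[0,0,0],[0,0,0],[0,0,0]]}'
python3 - <<'E'
from h import *
im=grab_frame("wrist");cv2.imwrite("pics/wrist3.png",im[:,:,::-1]);print(get_obs()['qpos'])
E
```

```text
time_s: 9.88
eef_pos: [0.5517, 0.2053, 0.0765]
tool_rot: [[-0.349, 0.937, 0.011], [0.937, 0.349, 0.007], [0.003, 0.013, -1.0]]
contact_force: [0.4, 1.1, -2.5]
opening: 0.186
time_s: 10.5
eef_pos: [0.5516, 0.2044, 0.0768]
tool_rot: [[-0.349, 0.937, 0.012], [0.937, 0.349, 0.006], [0.002, 0.013, -1.0]]
contact_force: [0.4, 1.4, 0.1]
opening: 1.001
time_s: 11.5
eef_pos: [0.549, 0.2032, 0.2165]
tool_rot: [[-0.349, 0.937, 0.01], [0.937, 0.349, 0.005], [0.001, 0.011, -1.0]]
contact_force: [-0.1, -0.2, -0.7]
opening: 1.002
[-30.60964926  24.8355696    7.92496077 112.07557381  -4.94347279
  42.87519646   0.61194839]
```

View pics/wrist3.png

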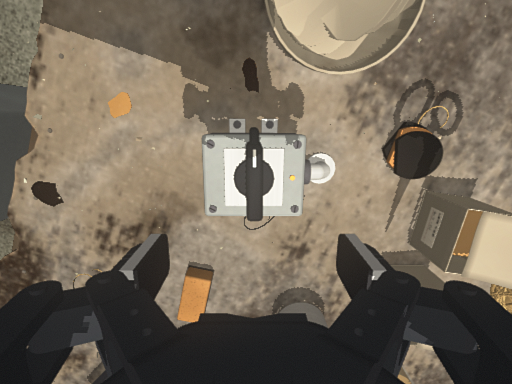

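```bash
python3 -m jog '{"dp":[[-1,-0.54,0],[-1,-0.54,0],[-1,-0.54,0],[-1,-0.54,0],[-1,-0.54,0],[-1,-0.54,0],[-1,-0.54,0],[-1,-0.54,0],[-1,-0.54,0],[-1,-0.54,0]],"turn":[[0,0,0],[0,0,0],[0,0,0],[0,0,0],[0,0,0],[0,0,0],[0,0,0],[0,0,0],[0,0,0],[0,0,0]]}'
```

```text
time_s: 12.8
eef_pos: [0.5024, -0.0456, 0.2062]
tool_rot: [[-0.339, 0.941, -0.015], [0.941, 0.339, -0.006], [-0.001, -0.016, -1.0]]
contact_force: [0.1, -0.7, -0.8]
opening: 0.999
```

```bash
python3 -m jog '{"dp":[[-1,-0.44,0],[-1,-0.44,-0.1],[-1,-0.44,-0.1],[-1,-0.44,-0.1],[-1,-0.42,-0.1],[-0.9,-0.35,0],[-0.4,-0.2,0],[0,0,0],[0,0,0],[0,0,0]],"turn":[[0,0,0],[0,0,0],[0,0,0],[0,0,0],[0,0,0],[0,0,0],[0,0,0.5],[0,0,1],[0,0,1],[0,0,1]]}'
python3 -m jog '{"dp":[[0,0,0],[0,0,0],[0,0,0],[0,0,0],[0,0,0],[0,0,0]],"turn":[[0,0,1],[0,0,1],[0,0,1],[0,0,0.7],[0,0,0],[0,0,0]]}'
python3 - <<'E'
from h import *
o=get_obs();im=grab_frame("wrist");cv2.imwrite("pics/wrist4.png",im[:,:,::-1])
R=o['tool_rot'];print(o['eef_pos'],np.degrees(np.arctan2(R[1,0],R[0,0])),o['qpos'][6],R[2])
p,K=P("wrist");T=np.linalg.inv(p['tool_from_camera'])
yaw=np.radians(67.6)
def pw(X):
    t=R.T@(np.array(X)-o['eef_pos']);c=(T@np.r_[t,1])[:3];q=K@c;return np.round(q[:2]/q[2],1)
for n,x,z in(("box lid centre",0,.068),("bar tail",-.034,.108),("bar front",.04,.108),("tip",.054,.1)):
    print(n,pw([.493+x*np.cos(yaw),-.201+x*np.sin(yaw),z]))
E
```

```text
time_s: 14.05
eef_pos: [0.4733, -0.2004, 0.2077]
tool_rot: [[0.041, 0.998, -0.04], [0.999, -0.042, -0.007], [-0.008, -0.039, -0.999]]
contact_force: [0.6, -0.2, 1.0]
opening: 0.999
time_s: 14.8
eef_pos: [0.4668, -0.1997, 0.2046]
tool_rot: [[0.418, 0.907, -0.049], [0.908, -0.419, -0.004], [-0.024, -0.043, -0.999]]
contact_force: [0.2, -0.1, -0.3]
opening: 0.997
[ 0.466829   -0.19969161  0.20463303] 65.25556824569563 5.957991634316678 [-0.02381354 -0.04304882 -0.99878912]
box lid centre [282.8 170.7]
bar tail [285.9 216.8]
bar front [285.2 133.7]
tip [284.3 116. ]
```

View pics/wrist4.png

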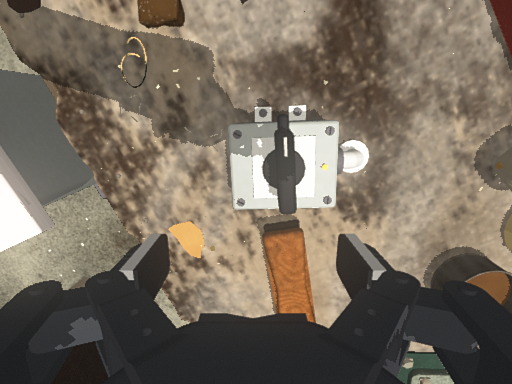

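```bash
python3 -m jog '{"dp":[[0.25,0.6,0],[0.25,0.6,0],[0,0,0]],"turn":[[-0.43,0.24,-0.4],[0,0,0],[0,0,0]]}'
python3 -c "
from rig import *
print(get_obs()['qpos'].round(1))"
```

```text
time_s: 15.22
eef_pos: [0.4937, -0.2001, 0.2039]
tool_rot: [[0.382, 0.924, 0.0], [0.924, -0.382, 0.002], [0.002, -0.0, -1.0]]
contact_force: [0.2, -1.0, 0.1]
opening: 1.001
[  0.6  23.5  21.9 119.1 -13.6  39.8   9. ]
```

```bash
python3 -m jog '{"dp":[[-0.04,-0.02,0.7],[0,0,1],[0,0,1],[0,0,0.8],[0,0,0]],"turn":[[0,0,0],[0,0,0],[0,0,0],[0,0,0],[0,0,0]]}'
```

```text
time_s: 15.85
eef_pos: [0.4914, -0.2, 0.1288]
tool_rot: [[0.382, 0.924, -0.004], [0.924, -0.382, 0.002], [0.0, -0.005, -1.0]]
contact_force: [-0.2, 0.2, -0.3]
opening: 0.996
```

```bash
python3 -m jog '{"dp":[[0,0.1,0],[0,0.02,0.8],[0,0.02,0.9],[0,0.02,0.8],[0,0,0]],"turn":[[0,0,0],[0,0,0],[0,0,0],[0,0,0],[0,0,0]]}'
python3 - <<'E'
from h import *
o=get_obs();im=grab_frame("wrist");cv2.imwrite("pics/wrist5.png",im[:,:,::-1])
E
```

```text
time_s: 16.48
eef_pos: [0.4959, -0.2018, 0.0771]
tool_rot: [[0.382, 0.924, -0.001], [0.924, -0.382, 0.001], [0.001, -0.001, -1.0]]
contact_force: [-1.2, -0.1, -0.2]
opening: 1.0
```

View pics/wrist5.png

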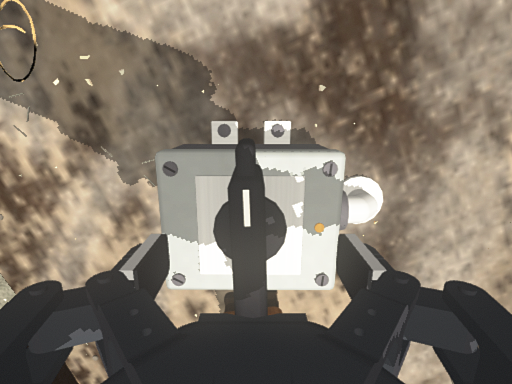

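```bash
python3 -m jog '{"dp":[[0,-0.13,0.05],[0,0,0],[0,0,0],[0,0,0],[0,0,0],[0,0,0],[0,0,0]],"turn":[[0,0,0],[0,0,0],[0,0,0],[0,0,0],[0,0,0],[0,0,0],[0,0,0]]}' 0 50
python3 -m jog '{"dp":[[0,0,0],[0,0,0],[0,0,0],[0,0,0],[0,0,0]],"turn":[[0,0,0.5],[0,0,1],[0,0,1],[0,0,1],[0,0,1]]}'
```

```text
time_s: 17.4
eef_pos: [0.4944, -0.2011, 0.0781]
tool_rot: [[0.382, 0.924, 0.002], [0.924, -0.382, 0.0], [0.001, 0.002, -1.0]]
contact_force: [-0.3, 0.0, 0.8]
opening: 0.177
time_s: 18.02
eef_pos: [0.4941, -0.201, 0.0781]
tool_rot: [[0.757, 0.653, 0.001], [0.653, -0.757, 0.0], [0.001, 0.001, -1.0]]
contact_force: [0.0, 0.4, -0.1]
opening: 0.178
```

```bash
python3 -m jog '{"dp":[[0,0,0],[0,0,0],[0,0,0],[0,0,0],[0,0,0],[0,0,0],[0,0,0],[0,0,0],[0,0,0],[0,0,0]],"turn":[[0,0,1],[0,0,1],[0,0,1],[0,0,1],[0,0,1],[0,0,1],[0,0,1],[0,0,1],[0,0,1],[0,0,1]]}'
```

```text
time_s: 19.27
eef_pos: [0.494, -0.2004, 0.0781]
tool_rot: [[0.944, -0.33, 0.001], [-0.33, -0.944, -0.001], [0.002, 0.001, -1.0]]
contact_force: [-0.5, 0.4, -0.6]
opening: 0.183
```

At -19.3°, 3.1° more, then release and lift.

```bash
python3 -m jog '{"dp":[[0,0,0],[0,0,0]],"turn":[[0,0,0.53],[0,0,0.04]]}'
python3 -m jog '{"dp":[[0,0,0],[0,0,0],[0,0,0],[0,0,0],[0,0,0]],"turn":[[0,0,0],[0,0,0],[0,0,0],[0,0,0],[0,0,0]]}' 1
python3 -m jog '{"dp":[[0,0,-1],[0,0,-1],[0,0,-1],[0,0,-1],[0,0,-1],[0,0,-1],[0,0,-1],[0,0,0]],"turn":[[0,0,0],[0,0,0],[0,0,0],[0,0,0],[0,0,0],[0,0,0],[0,0,0],[0,0,0]]}'
python3 - <<'E'
from h import *
im=grab_frame("wrist");cv2.imwrite("pics/wrist6.png",im[:,:,::-1])
for n in("top","scene"):cv2.imwrite(f"pics/{n}6.png",grab_frame(n)[:,:,::-1])
E
```

```text
time_s: 19.52
eef_pos: [0.494, -0.2004, 0.0781]
tool_rot: [[0.922, -0.387, 0.001], [-0.387, -0.922, -0.002], [0.002, 0.001, -1.0]]
contact_force: [-0.3, -0.6, -1.1]
opening: 0.174
time_s: 20.15
eef_pos: [0.4948, -0.2002, 0.0783]
tool_rot: [[0.922, -0.387, 0.003], [-0.387, -0.922, -0.002], [0.003, 0.0, -1.0]]
contact_force: [-0.4, -0.3, 0.6]
opening: 0.997
time_s: 21.15
eef_pos: [0.4933, -0.1998, 0.222]
tool_rot: [[0.922, -0.388, 0.001], [-0.388, -0.922, -0.0], [0.001, -0.0, -1.0]]
contact_force: [0.0, -0.1, -0.5]
opening: 0.994
```

View pics/wrist6.png

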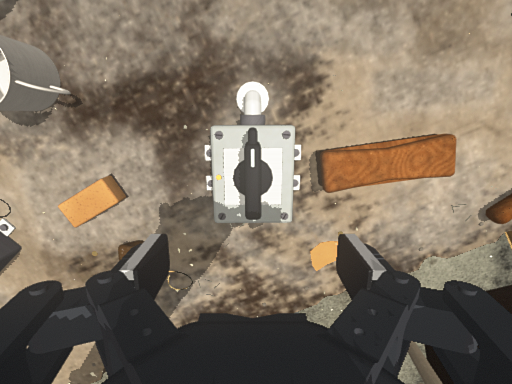

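View pics/top6.png

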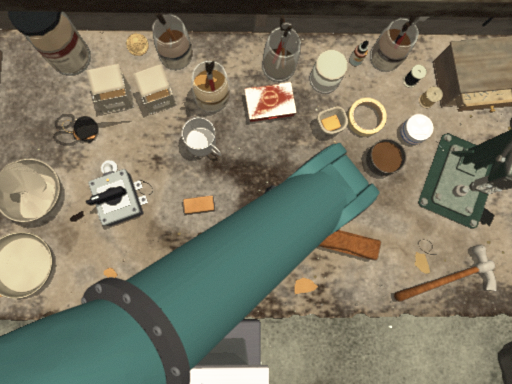

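View pics/scene6.png

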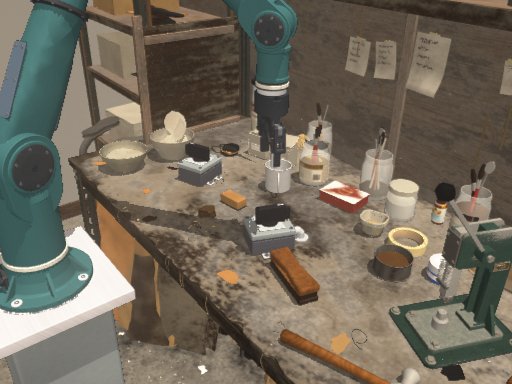

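```bash
python3 -c "
from rig import *
print(hand_in())"
```

```text
the job is handed in; nothing more can be done
None
```

The changeover is done and handed in at about 21 s of the 51 s allowed. I gripped supply A's handle (left box) and turned it from on to off. I let go and saw in the wrist picture that it was off. Only then did I turn supply B's handle (right box) from off to on.

- **Handles:** the last pictures show A's handle squarely across its box and B's in line with its conduit. Both stayed there after the gripper let go and lifted clear. I judged "fully home" from the pictures and the gripper's angle at release, because the joint values themselves can't be read.
- **Forces:** contact forces in the move reports stayed under about 4 N.
- **Loose things:** in the last pictures the sanding block, mug and brush stand where they were. The wax is hidden by the arm in the top view, but the scene picture shows it unmoved.
- **Corrections on the way:** the tool drifted about 26 mm and tilted about 3° on the way to B. I corrected that before lowering, and trimmed about 2.5 mm of sideways offset just before gripping. No check failed after that.

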